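# Close the two paste pots with their own screw lids

### The job

Two open paste pots are fixed to the rework bench and their two screw lids lie loose nearby. The lids look alike but their threads differ: find by trial which lid screws onto which pot, and close both pots, each lid turned clockwise all the way home to its stop and let go. Leave everything else on the bench where it is.

Things in the scene. Friction and masses are not known exactly. Their poses are not given: they have to be found in the camera images.
- pot_a: White plastic pot fixed upright to the bench by a round 92 mm foot, any yaw. Origin: centre of its underside, on the bench; z up. Body 76 mm in diameter up to the shoulder at 40 mm; above it a neck 42 mm in diameter (50 over its outer thread), rim at 76 mm, top 4 mm coned. Thread with two starts half a turn apart: all repeats every 180 degrees. Its paired home ribs lie along its +x and -x.
- pot_b: The second pot: the same outside and in every size, start and home position given for pot_a, but its thread takes the other lid (two small webs inside the mouth stand elsewhere). Which lid fits which pot is not told.
- pot_a_rim (a point): Centre of pot_a's mouth, 76 mm above the bench. A lid must be centred here within about 1.5 mm to go on. A wrong lid drops on like the right one but meets a firm stop after only about 35 degrees of turn, 3 to 5 mm too high: then turn it back to the start and lift it off.
- pot_b_rim (a point): The same point of pot_b.
- pot_a_start (a point): A single dark steel upright rib on pot_a's shoulder, 5 mm thick, 40 mm from its axis, at +75 degrees from the pot's x (counter-clockwise seen from above); a second one lies opposite. With its grip bar along these single ribs (within about 10 degrees) a lid drops over the neck until its lower edge is 52 mm above the bench (1 mm either way).
- pot_b_start (a point): The same rib of pot_b.
- pot_a_home (a point): A pair of dark ribs, 12 mm apart, on pot_a's shoulder, 40 mm from its axis along the pot's +x; a second pair lies opposite. Turned clockwise (from above) from the start, the right lid stays level for some 10 degrees, sinks 6 mm over the next 60, and meets a firm stop at about 75, its bar along these paired ribs and its lower edge 46 mm above the bench: home.
- pot_b_home (a point): The same pair of ribs of pot_b.
- lid_1: Loose round plain aluminium screw lid, 60 mm in diameter, 62 mm high, about 0.2 kg, standing open side down. Origin: centre of its lower edge; z up; x along its bar. The top is 34 mm above the origin; on it stands a bar 58 mm long (x), 16 mm thick (y), 28 mm high, to be pinched across its thickness. Cavity 30 mm deep, 54 mm wide; thread pins under the bar's ends. Works either way round.
- lid_2: The second lid; the same in all that can be seen, with another make of thread inside.
- flux_bottle: Bystander: white closed bottle 56 mm in diameter, 165 mm high, standing among the pots and lids; origin at the centre of its underside. To be left alone.
- solder_spool: Bystander: solder spool with black flanges, 68 mm in diameter, 54 mm high, standing on end; origin at the centre of its underside.
- pliers: Bystander: red-handled pliers lying flat, about 160 mm long along its x, 17 mm high; origin at the pivot, on the bench.
- circuit_board: Bystander: green circuit board 95 x 46 mm lying flat, 9 mm high; origin at the centre of its underside.
- flux_brush: Bystander: brush 150 mm long lying flat; origin on the bench.
- small_jar: Bystander: small closed amber jar 48 mm in diameter, 55 mm high; origin at the centre of its underside.
Things that resemble listed ones, but are neither listed nor needed, are in the scene too. Leave any blue or green look-alike of the lid_1 alone.

How it is judged:
At the end, for the whole second after the job is handed in: Each pot carries the lid whose thread fits it, screwed home: lower edge within 2 mm of 46 mm above the bench, centred within 4 mm, level within 5 degrees, bar within 12 degrees of the paired ribs, at rest and let go; no bystander shifted by more than 30 mm (horizontal distance between lid_1 and pot_b below 0.004 m and z of lid_1 in the frame of pot_b between 0.04 and 0.048 m and angle between the x axis of lid_1 and the x axis of pot_b, either way round below 0.21 rad and angle between each of lid_1, lid_2's own z axis and vertical below 0.09 rad and linear speed of each of lid_1, lid_2 below 0.02 m/s and horizontal distance between lid_2 and pot_a below 0.004 m and z of lid_2 in the frame of pot_a between 0.04 and 0.048 m and angle between the x axis of lid_2 and the x axis of pot_a, either way round below 0.21 rad); the robot touches nothing.
It fails at once if a bystander is shifted by more than 30 mm (distance of any of flux_bottle, solder_spool, pliers, circuit_board, flux_brush, small_jar from where it was at the start of the episode above 0.03 m).
It fails at once if the flux bottle is knocked over (angle between flux_bottle's own z axis and vertical above 0.7 rad).
It also fails if it takes over 72 s, if anything falls off the work surface, if the arm or the gripper's body presses on something with over 40 N, if the wrist force passes 120 N, or if a joint passes its speed limit or range.

### The arm

A 6-joint arm with a two-finger parallel gripper is mounted at the origin on the work surface. World frame = base frame: x ahead of the robot, y to its left, z up, the work surface at z = 0. Lengths are in m, angles in rad, forces in N, time in s.
With the tool pointing down it reaches from about 0.3 to 0.775 m from the base axis. Payload 14.6 kg.
Tool frame: the origin (TCP) lies midway between the tips of the shut fingers; the grasp point (between the pads) lies 19 mm behind it (ctrl.pinch_z is the distance from the TCP to the grasp point, in m); z points along the fingers, y is the line along which they close (so a half turn about z gives the same grasp; the last joint's range is limited). The gripper opens to 94 mm and grips with 3 to 60 N. Pads are 16 mm wide; open, the fingers measure 119 mm over their backs; the gripper's body (75 mm by 177 mm) begins 78 mm behind the grasp point.
Start: joints at [-0.067, 0.3, 1.521, -0, 1.321, -0.067], TCP at [0.55, -0, 0.205] pointing down, gripper open.
Joint ranges: [-3.03, 3.03], [-0.79, 2.21], [0.23, 2.52], [-1.04, 4.18], [0, 3.07], [-2.55, 2.55]. Speed limits (rad/s): [2.22, 2.22, 2.57, 3.14, 3.14, 3.14].

### API

Orientations are given as [roll, pitch, yaw] about the fixed x, y, z axes, in that order (R = Rz(yaw) Ry(pitch) Rx(roll)).
In Python, from station import ctrl gives the robot as it stands.
- The arm moves only by the tool jog_arm, never from a script. Its argument "motion" is a list of rows, each a list of 7 numbers: the shift along the tool's x, y, z in m, then the turn, a rotation vector about the tool's x, y, z in rad, then the opening, from -1 (shut) to 1 (fully open). In form: [[tx, ty, tz, rx, ry, rz, gripper], ...]. A call has 1 to 5 rows; each row shifts and turns the commanded pose from where the row before left it, along the tool's axes as they then stand; what a row does not reach is not made up. A row lasts 1/10 s, in which the tool goes at most 50 mm and 8.59 degrees, less where a joint would pass 70% of its speed; a pose out of reach is approached as far as the arm can. A call is refused whole if a number of a shift passes 0.05 or a number of a turn 0.15, either way. A call with a gripper value outside its range is refused whole. The fingers move at their own pace and stop on an object; "squeeze" is the grip in N (left out, the last holds). Time passes only in rows, so rows that do not move let the fingers close. It gives the time, the measured TCP pose, the force, the opening and the grip force at its end, in the units of the state.
- ctrl.get_obs(): the state, without advancing time (a new reading comes with each control period).
- ctrl.camera(name): name is "scene" or "side" or "wrist"; returns the picture (400x640x3 uint8, red, green, blue); there is no depth.
- ctrl.camera_model(name): a dict with "intrinsics" (3x3 intrinsics, pixels), "rvec" (rotation vector, rad) and "tvec" (3), from world to camera coordinates, as OpenCV has them. Camera axes: x right, y down, z forward; pixel columns grow to the right and rows downward; lengths in m; the calibration is good to about 2 mm. The wrist camera is an equidistant fisheye: a pixel r from the principal point sees the ray r / f radians off the axis. A picture is of the moment at which its call begins: read the wrist's pose just before it. camera_model takes no time and is no camera call; for the wrist camera it gives the pose at the moment of the call.
- ctrl.hand_in(): hands the job in; it is judged then, once.
The state is a dict: "time_s": time; "qpos": joint angles; "joint_vel": joint speeds; "tau": joint torques, N m; "ee_pos": TCP position; "eef_rot": TCP orientation; "force": force on the tool from outside, world axes, zero at the start; "moment": the same for the moment, N m; "grip_width": finger opening in m; "grip_force": force on a finger pad.
Only numpy, scipy, OpenCV 4.12 (cv2) and the standard library are available. Lean on these libraries where they do the work, as an engineer would, in place of code of your own. Each camera call takes 0.05 s, during which the arm holds its last target. There are 200 camera calls.

## Working session

There is one attempt and no reset: what is moved stays moved. The work goes in short steps, Python scripts to look and compute and a tool call to move; the robot and the scene stay as the last step left them, time stands still between calls to the robot, and variables do not carry over. Pictures are saved under pics/ and viewed, at most 10 in all, crops included, and the job is handed in when it is done.

Besides the shell and the picture viewer there is one more tool, called after "Request:" as name(argument=value, ...) on one line, values as JSON. jog_arm: Moves the arm, as the interface text tells. Its arguments: {"type":"object","properties":{"motion":{"type":"array"},"squeeze":{"type":"number"}},"required":["motion"]}

```bash
mkdir -p pics; ls; python3 - <<'E'
from station import ctrl
import cv2,numpy as np
o=ctrl.get_obs(); print(o)
for n in ["scene","side","wrist"]:
    print(n,ctrl.camera_model(n)); cv2.imwrite(f"pics/{n}0.png",ctrl.camera(n)[:,:,::-1])
E
```

```text
pics
{'time_s': 0.0, 'qpos': array([-6.65851128e-02,  3.00439361e-01,  1.52156793e+00,  9.11053434e-07,
        1.32064796e+00, -6.66413992e-02]), 'joint_vel': array([ 0.00120576,  0.00161294,  0.00012061, -0.0014531 ,  0.0009026 ,
       -0.00110787]), 'tau': array([-1.53750298e-03, -5.31805658e+01, -3.52735734e+01,  7.07558286e-02,
        2.43994006e-02, -4.79655944e-05]), 'ee_pos': array([5.49756942e-01, 2.17019601e-05, 2.04909286e-01]), 'eef_rot': array([-3.14053247e+00, -7.16411415e-05,  1.57085235e+00]), 'force': array([ 0.30693973, -0.33647213,  0.15251726]), 'moment': array([ 0.01734833, -0.00292603,  0.00118044]), 'grip_force': 0.0, 'grip_width': 0.09431243105208624}
scene {'intrinsics': array([[398.70733279,   0.        , 317.8618718 ],
       [  0.        , 398.70733279, 198.80647762],
       [  0.        ,   0.        ,   1.        ]]), 'rvec': array([ 1.03769389,  2.66669155, -0.69245855]), 'tvec': array([ 0.38738579, -0.26858244,  1.17108774])}
side {'intrinsics': array([[400.51413221,   0.        , 317.48609109],
       [  0.        , 400.51413221, 203.62818626],
       [  0.        ,   0.        ,   1.        ]]), 'rvec': array([ 2.05983147, -0.4549045 ,  0.24239102]), 'tvec': array([-0.46866374,  0.17986049,  0.78062284])}
wrist {'intrinsics': array([[309.70691629,   0.        , 320.25899461],
       [  0.        , 309.70691629, 195.7558134 ],
       [  0.        ,   0.        ,   1.        ]]), 'rvec': array([-2.91041609e+00, -1.51047686e-03,  3.87405299e-03]), 'tvec': array([-0.54882966, -0.02454812,  0.3914568 ])}
```

View pics/scene0.png

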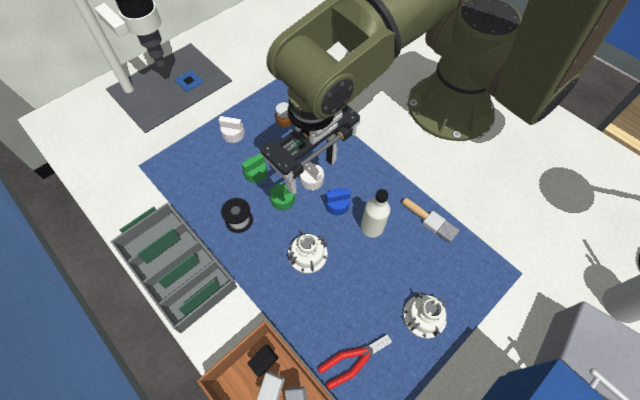

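View pics/side0.png

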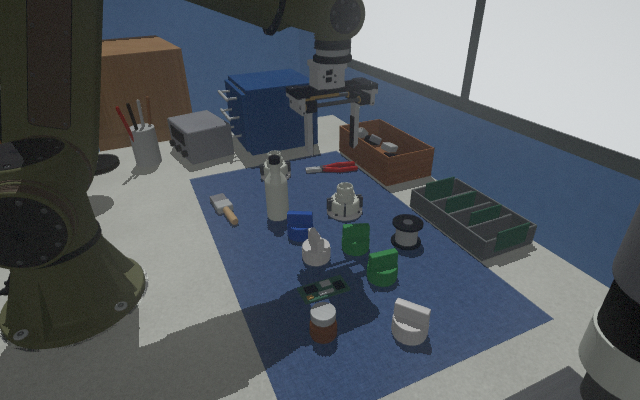

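View pics/wrist0.png

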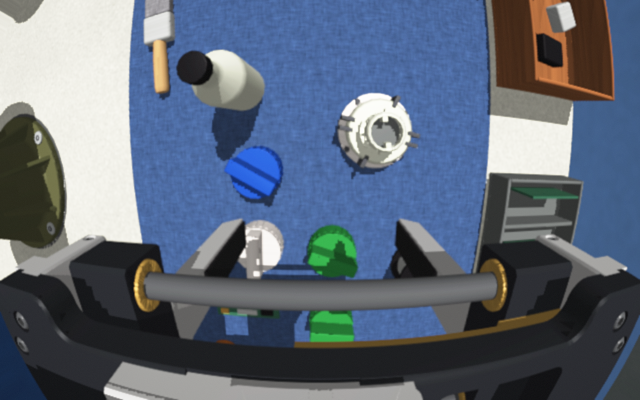

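The scene view shows the lids at about (232,128) and (312,177), the pots at (308,250) and (425,313), the bottle at (375,215), and blue/green decoys. The wrist view shows one pot rim at (385,132) and one lid at (262,245). Next, rough positions.

```bash
cat > h.py <<'E'
from station import ctrl
import cv2,numpy as np
from scipy.spatial.transform import Rotation as Ro
def ray(n,px,m=None):
    m=m or ctrl.camera_model(n); K=m["intrinsics"]; R=cv2.Rodrigues(np.array(m["rvec"]))[0]
    x=(px[0]-K[0,2])/K[0,0]; y=(px[1]-K[1,2])/K[1,1]
    if n=="wrist":
        r=np.hypot(x,y)+1e-12; d=np.array([x/r*np.sin(r),y/r*np.sin(r),np.cos(r)])
    else: d=np.array([x,y,1.])
    return -R.T@np.array(m["tvec"]), R.T@(d/np.linalg.norm(d))
def onz(n,px,z,m=None):
    c,d=ray(n,px,m); return c+d*(z-c[2])/d[2]
def tri(rays):
    A=np.zeros((3,3));b=np.zeros(3)
    for c,d in rays:
        P=np.eye(3)-np.outer(d,d);A+=P;b+=P@c
    return np.linalg.solve(A,b)
def proj(n,X,m=None):
    m=m or ctrl.camera_model(n); K=m["intrinsics"]; R=cv2.Rodrigues(np.array(m["rvec"]))[0]
    p=R@np.array(X)+np.array(m["tvec"])
    if n=="wrist":
        t=np.arctan2(np.hypot(p[0],p[1]),p[2]); q=p[:2]/np.hypot(p[0],p[1])*t
    else: q=p[:2]/p[2]
    return q*K[0,0]+K[:2,2]
E
python3 - <<'E'
from h import *
np.set_printoptions(precision=3,suppress=True)
for k,n,p,z in [("potN","scene",(308,241),.076),("potN","wrist",(386,132),.076),("potN","side",(345,187),.076),("potF","scene",(433,308),.076),("potF","side",(275,155),.076),
 ("lidN","wrist",(255,250),.062),("lidN","side",(314,232),.062),("lidN","scene",(316,170),.062),("lidF","side",(412,306),.062),("lidF","scene",(231,122),.062),("jar","side",(323,313),.055),
 ("green1","side",(355,230),.062),("green2","side",(382,256),.062),("blue","side",(300,215),.062),("bottle","side",(276,218),0),("brush","scene",(430,218),0),("spool","side",(407,222),.054),("boxN","scene",(235,285),.04)]:
    print(k,n,onz(n,p,z))
for n in("scene","side","wrist"): print(n,ray(n,(320,200)))
# crops
s=cv2.imread("pics/scene0.png");d=cv2.imread("pics/side0.png")
a=cv2.resize(s[210:350,265:465],None,fx=4,fy=4,interpolation=2)
cv2.imwrite("pics/c1.png",a)
b=np.hstack([cv2.resize(s[100:200,200:350],None,fx=2.6,fy=2.6),cv2.resize(d[215:355,280:440],None,fx=2.5,fy=2.5)[:260]])
cv2.imwrite("pics/c2.png",b)
E
```

```text
potN scene [0.614 0.06  0.076]
potN wrist [0.615 0.059 0.076]
potN side [0.612 0.046 0.076]
potF scene [0.525 0.339 0.076]
potF side [0.521 0.312 0.076]
lidN wrist [ 0.474 -0.074  0.062]
lidN side [ 0.47  -0.082  0.062]
lidN scene [ 0.468 -0.072  0.062]
lidF side [ 0.528 -0.348  0.062]
lidF scene [ 0.532 -0.335  0.062]
jar side [ 0.392 -0.294  0.055]
green1 side [ 0.552 -0.113  0.062]
green2 side [ 0.556 -0.214  0.062]
blue side [ 0.47  -0.006  0.062]
bottle side [0.445 0.1   0.   ]
brush scene [0.327 0.194 0.   ]
spool side [ 0.678 -0.125  0.054]
boxN scene [0.789 0.018 0.04 ]
scene (array([0.842, 0.323, 0.883]), array([-0.344, -0.347, -0.872]))
side (array([ 0.192, -0.728,  0.543]), array([ 0.359,  0.79 , -0.497]))
wrist (array([0.55 , 0.066, 0.385]), array([-0.003, -0.242, -0.97 ]))
```

View pics/c1.png

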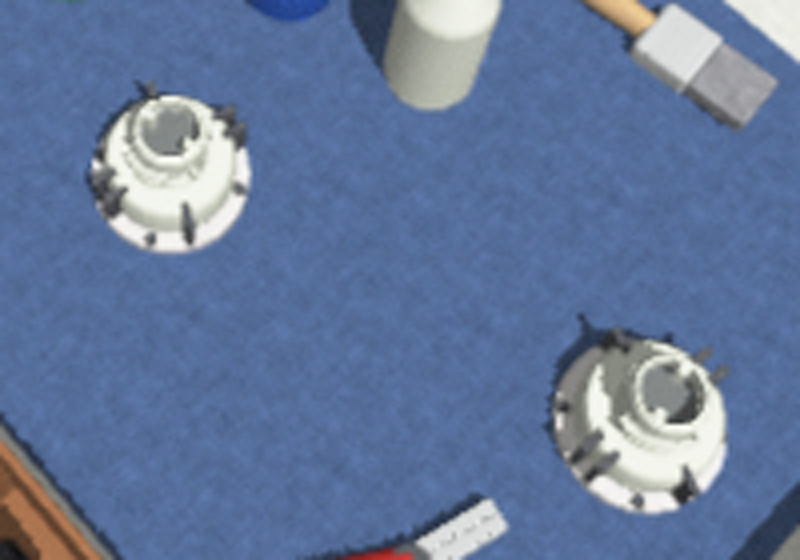

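Pot N's single ribs are at crop (187,222)/(145,90) and its pairs at (112,190)/(235,125). Pot F's single ribs are at (685,485)/(615,340) and its pairs at (705,365)/(595,455).

View pics/c2.png

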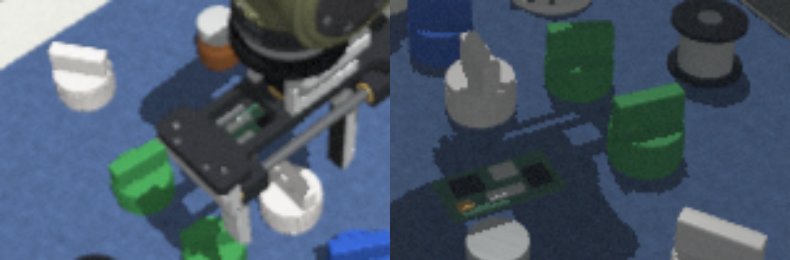

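```bash
python3 - <<'E'
from h import *
np.set_printoptions(precision=3,suppress=True)
f=lambda p:(p[0]/4+265,p[1]/4+210)
for k,a,b in [("N single",(187,222),(145,90)),("N pair",(112,190),(235,125)),("F single",(685,485),(615,340)),("F pair",(595,455),(705,365))]:
    A,B=[onz("scene",f(p),.045) for p in(a,b)]; d=B-A
    print(k,A,B,"len",np.hypot(*d[:2]),"ang",np.degrees(np.arctan2(d[1],d[0]))%180)
print(onz("scene",f((170,133)),.076),onz("scene",f((668,390)),.076))
E
```

```text
N single [0.638 0.099 0.045] [0.602 0.024 0.045] len 0.08331961366586935 ang 64.5604372026051
N pair [0.656 0.057 0.045] [0.579 0.075 0.045] len 0.07932365486242472 ang 167.19690287728346
F single [0.545 0.374 0.045] [0.514 0.302 0.045] len 0.0791951532647353 ang 66.82532066053358
F pair [0.568 0.333 0.045] [0.489 0.343 0.045] len 0.07910558638226421 ang 173.39869556969342
[0.618 0.063 0.076] [0.526 0.337 0.076]
```

The crop shows lid N's bar top running (275,168)→(307,190) and lid F's (52,45)→(105,50).

```bash
python3 - <<'E'
from h import *
np.set_printoptions(precision=3,suppress=True)
f=lambda p:(p[0]/2.6+200,p[1]/2.6+100)
g=lambda p:((p[0]-390)/2.5+280,p[1]/2.5+215)
for k,n,q,a,b in [("N","scene",f,(275,168),(307,190)),("F","scene",f,(52,45),(105,50)),("F","side",g,(680,211),(765,238)),("N","side",g,(466,35),(488,66))]:
    A,B=[onz(n,q(p),.062) for p in(a,b)]; d=B-A
    print(k,A,B,"len",np.hypot(*d[:2]),"ang",np.degrees(np.arctan2(d[1],d[0]))%180)
# wrist: where TCP-relative points appear (now)
m=ctrl.camera_model("wrist")
for x in(0,.03,.06,.09,.12): print(x,proj("wrist",(.55,x,.062),m))
# ribs of near pot in wrist image
for a,b in [((396,98),(362,162)),((345,133),(415,135))]:
    A,B=[onz("wrist",p,.05,m) for p in(a,b)]; d=B-A; print(A,B,np.hypot(*d[:2]),np.degrees(np.arctan2(d[1],d[0]))%180)
s=cv2.imread("pics/wrist0.png")
cv2.imwrite("pics/c3.png",np.hstack([cv2.resize(s[85:180,325:430],None,fx=4,fy=4,interpolation=2),cv2.resize(s[205:300,220:310],None,fx=4,fy=4,interpolation=2)]))
E
```

```text
N [ 0.476 -0.101  0.062] [ 0.471 -0.062  0.062] len 0.03932250181110274 ang 98.2524720445494
F [ 0.544 -0.367  0.062] [ 0.508 -0.326  0.062] len 0.05500253352393814 ang 131.02937589727836
F [ 0.513 -0.324  0.062] [ 0.549 -0.369  0.062] len 0.05693254527428906 ang 129.0253665368832
N [ 0.468 -0.068  0.062] [ 0.466 -0.118  0.062] len 0.0494392205418524 ang 87.79607940745984
0 [321.138 186.712]
0.03 [321.173 158.688]
0.06 [321.204 130.087]
0.09 [321.23  101.385]
0.12 [321.251  73.068]
[0.631 0.097 0.05 ] [0.595 0.025 0.05 ] 0.08033970416625191 62.78907175586997
[0.576 0.057 0.05 ] [0.654 0.057 0.05 ] 0.07842573018766338 179.9028495140694
```

View pics/c3.png

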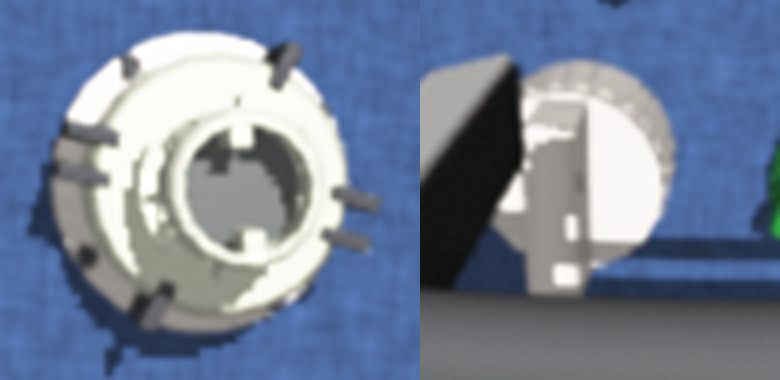

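Crop: pot N's rim circle is centred near (240,187), with single ribs at (286,62)/(152,308) and pairs at (90,152)/(352,217). Lid N's bar runs almost along the image vertical (world y). I'll move above lid N.

Request:
jog_arm(motion=[[-0.02,-0.019,0.0,0,0,0,-0.1],[-0.02,-0.019,0.01,0,0,0,-0.1],[-0.02,-0.019,0.02,0,0,0,-0.1],[-0.018,-0.02,0.02,0,0,0,-0.1],[0,0,0.015,0,0,0,-0.1]], squeeze=30)

```text
time_s: 0.65
ee_pos: [0.471, -0.0794, 0.1394]
eef_rot: [-3.14, -0.0, 1.569]
force: [0.1, -0.3, 0.3]
grip_width: 0.0573
grip_force: 0.0
```

```bash
python3 - <<'E'
from h import *
np.set_printoptions(precision=4,suppress=True)
m=ctrl.camera_model("wrist");o=ctrl.get_obs();print(o["time_s"],o["ee_pos"],o["eef_rot"],o["grip_width"])
im=ctrl.camera("wrist")[:,:,::-1];cv2.imwrite("pics/w1.png",im)
print("tcp",proj("wrist",o["ee_pos"],m),"lid",proj("wrist",(.473,-.078,.062),m))
cv2.imwrite("pics/w1c.png",cv2.resize(im[60:300,200:440],None,fx=2.4,fy=2.4,interpolation=2))
E
```

```text
0.65 [ 0.471  -0.0794  0.1394] [-3.1403 -0.0001  1.5689] 0.05734466734405316
tcp [320.8595 233.1637] lid [323.2699 200.4997]
```

View pics/w1c.png

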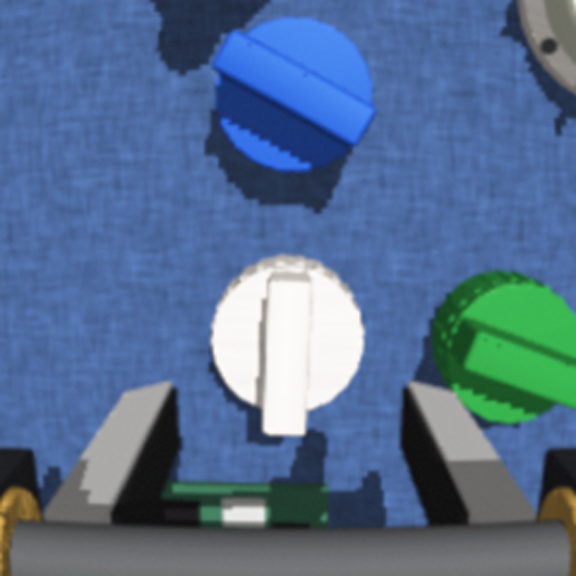

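The lid's bar top face is clear: crop corners (270,277),(312,277),(305,436),(262,436).

```bash
python3 - <<'E'
from h import *
np.set_printoptions(precision=4,suppress=True)
m=ctrl.camera_model("wrist")
f=lambda p:(p[0]/2.4+200,p[1]/2.4+60)
A,B=[onz("wrist",f(p),.062,m) for p in((291,277),(283.5,436))];d=A-B
print((A+B)/2,np.hypot(*d[:2]),np.degrees(np.arctan2(d[1],d[0])))
L,R=[onz("wrist",f(p),.062,m) for p in((266,356),(308.5,356))];print(L,R)
print(onz("wrist",f((287.5,327)),.034,m))
# pot N from first image model (camera pose at start)
m0={'intrinsics':m["intrinsics"],'rvec':np.array([-2.91041609,-1.51047686e-03,3.87405299e-03]),'tvec':np.array([-0.54882966,-0.02454812,0.3914568])}
g=lambda p:(p[0]/4+325,p[1]/4+85)
print("rim",onz("wrist",g((240,187)),.076,m0))
for a,b in [((286,62),(152,308)),((352,217),(90,152))]:
    P,Q=[onz("wrist",g(p),.047,m0) for p in(a,b)];d=P-Q;print((P+Q)/2,np.hypot(*d[:2]),np.degrees(np.arctan2(d[1],d[0]))%180)
E
```

```text
[ 0.4698 -0.0847  0.062 ] 0.05929815391504152 87.31760788079059
[ 0.4622 -0.0836  0.062 ] [ 0.4774 -0.0836  0.062 ]
[ 0.4697 -0.0796  0.034 ]
rim [0.6141 0.0596 0.076 ]
[0.6144 0.0596 0.047 ] 0.07832260947930614 62.20239188728538
[0.6156 0.0597 0.047 ] 0.07594909526884953 167.84614613122218
```

Request:
jog_arm(motion=[[-0.005,-0.001,0,0,0,0.045,-0.1],[0,0,0.03,0,0,0,-0.1],[0,0,0.035,0,0,0,-0.1],[0,0,0.025,0,0,0,-0.1],[0,0,0.012,0,0,0,-0.1]])

```text
time_s: 1.2
ee_pos: [0.4714, -0.0826, 0.0368]
eef_rot: [-3.139, -0.001, 1.526]
force: [0.4, -0.8, 0.6]
grip_width: 0.0417
grip_force: 0.0
```

Request:
jog_arm(motion=[[0,0,0,0,0,0,-0.4],[0,0,0,0,0,0,-1],[0,0,0,0,0,0,-1],[0,0,0,0,0,0,-1],[0,0,0,0,0,0,-1]])

```text
time_s: 1.7
ee_pos: [0.4725, -0.0831, 0.0395]
eef_rot: [3.14, 0.0, 1.526]
force: [-2.1, 0.4, 7.7]
grip_width: 0.0156
grip_force: 30.0
```

```bash
python3 - <<'E'
from station import ctrl
o=ctrl.get_obs();print(o)
E
```

```text
{'time_s': 1.7, 'qpos': array([-2.50495936e-01,  3.62473183e-01,  1.87129770e+00,  6.51561283e-05,
        9.06146263e-01, -2.05462531e-01]), 'joint_vel': array([-2.09575060e-03,  5.09110372e-04, -3.20266842e-04, -3.29442175e-04,
        5.20089913e-05,  1.36106343e-03]), 'tau': array([-1.25358249e-01, -4.55695617e+01, -2.59961200e+01,  2.07102229e-02,
       -5.58332987e-01, -1.92791980e-02]), 'ee_pos': array([ 0.47254588, -0.08311701,  0.03954593]), 'eef_rot': array([3.13994191e+00, 2.91563810e-04, 1.52572254e+00]), 'force': array([-2.05678438,  0.44571638,  7.66855047]), 'moment': array([ 0.09833981,  0.41691227, -0.02956976]), 'grip_force': 30.003918707370758, 'grip_width': 0.015565684832279719}
```

Request:
jog_arm(motion=[[0,0,-0.02,0,0,0,-1],[0,0,-0.035,0,0,0,-1],[0,0,-0.04,0,0,0,-1],[0.02,0.02,-0.02,0,0,0,-1],[0.022,0.029,0,0,0,0,-1]])

```text
time_s: 2.2
ee_pos: [0.5243, -0.0433, 0.1575]
eef_rot: [3.135, 0.001, 1.524]
force: [0.7, -1.5, -2.6]
grip_width: 0.0158
grip_force: 30.0
```

Request:
jog_arm(motion=[[0.022,0.03,0,0,0,0,-1],[0.021,0.03,0,0,0,0.14,-1],[0,0,0,0,0,0.145,-1],[0,0,0,0,0,0.145,-1],[0,0,0,0,0,0,-1]])

```text
time_s: 2.7
ee_pos: [0.5847, -0.0028, 0.1534]
eef_rot: [-3.141, 0.0, 1.094]
force: [1.0, -0.3, -2.3]
grip_width: 0.016
grip_force: 30.0
```

```bash
python3 - <<'E'
from h import *
np.set_printoptions(precision=4,suppress=True)
m=ctrl.camera_model("wrist");o=ctrl.get_obs();print(o["time_s"],o["ee_pos"],o["eef_rot"],o["grip_width"],o["force"])
im=ctrl.camera("wrist")[:,:,::-1];cv2.imwrite("pics/w2.png",im);np.savez("w2",**m)
p=proj("wrist",(.6145,.06,.06),m);print(p)
x,y=p.astype(int); x0=max(x-100,0);y0=max(y-90,0);print(x0,y0)
cv2.imwrite("pics/w2c.png",cv2.resize(im[y0:y0+200,x0:x0+200],None,fx=3,fy=3,interpolation=2))
E
```

```text
2.7 [ 0.5847 -0.0028  0.1534] [-3.1414  0.0001  1.0936] 0.015952976768289776 [ 0.9515 -0.3018 -2.2583]
[318.2888 120.0556]
218 30
```

View pics/w2c.png

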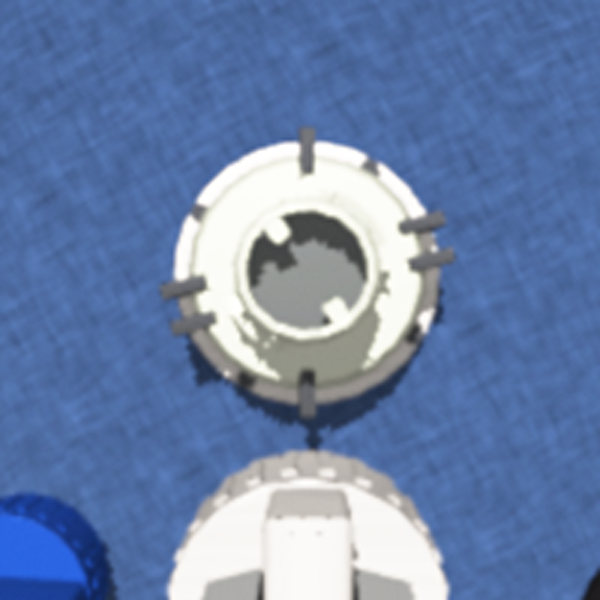

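The pot is clear: rim centre at crop (308,270), single ribs vertical at (307,150)/(307,390), pairs at (183,305)/(430,240), and the held bar's far top edge at about y=491 with x 268–351.

```bash
python3 - <<'E'
from h import *
np.set_printoptions(precision=4,suppress=True)
m=dict(np.load("w2.npz"));o=ctrl.get_obs();t=o["ee_pos"];y=o["eef_rot"][2]
f=lambda p:(p[0]/3+218,p[1]/3+30)
X=np.array([np.cos(y),np.sin(y)]);Y=np.array([np.sin(y),-np.cos(y)])
def rel(p,z):
    w=onz("wrist",f(p),z,m);d=w[:2]-t[:2];return w,d@X,d@Y
print("rim",rel((308,270),.076))
for a,b in [((307,150),(307,390)),((430,240),(183,305))]:
    P,Q=[onz("wrist",f(p),.047,m) for p in(a,b)];d=P-Q;print((P+Q)/2,np.hypot(*d[:2]),np.degrees(np.arctan2(d[1],d[0]))%180)
for p in((268,491),(351,491)): print("bar end",rel(p,t[2]-.0395+.062))
print(np.degrees(y))
# image circle check of mouth
im=cv2.imread("pics/w2.png");g=cv2.cvtColor(im,6)
print(cv2.minEnclosingCircle(max(cv2.findContours((cv2.GaussianBlur(g,(3,3),0)[95:147,294:345]<180).astype(np.uint8),0,1)[0],key=cv2.contourArea)))
E
```

```text
rim (array([0.6163, 0.0589, 0.076 ]), np.float64(0.06951541307486898), np.float64(9.883626958769168e-05))
[0.6162 0.0594 0.047 ] 0.0744625720082169 62.703722547818955
[0.6158 0.0592 0.047 ] 0.07855906454236919 167.58142309446544
bar end (array([0.5921, 0.0271, 0.176 ]), np.float64(0.030201180992333303), np.float64(-0.0069783903619051405))
bar end (array([0.605 , 0.0205, 0.176 ]), np.float64(0.03014136680453632), np.float64(0.007474526713644262))
62.96582134013439
((25.9321231842041, 24.784894943237305), 20.189857482910156)
```

```bash
python3 - <<'E'
from h import *
np.set_printoptions(precision=4,suppress=True,linewidth=160)
m=dict(np.load("w2.npz"));o=ctrl.get_obs();t=o["ee_pos"];y=o["eef_rot"][2]
X=np.array([np.cos(y),np.sin(y)]);Y=np.array([np.sin(y),-np.cos(y)])
g=cv2.imread("pics/w2.png",0)
for r in range(174,232,1): print(r,g[r,[300,312,320,328]],end="; ")
print()
for r in(192,198,204,215,225): print(r,list(g[r,298:344]))
b=t[2]-.0395
for r,z in[(193,.062),(203,.062),(193,.034),(181,0.0),(188,.034)]:
    w=onz("wrist",(320.5,r),b+z,m);d=w[:2]-t[:2];print(r,z,d@X)
g=cv2.imread("pics/w1.png",0)
for r in range(164,182,1): print(r,g[r,320],end="; ")
for r in range(234,248,1): print(r,g[r,318],end="; ")
E
```

```text
174 [112 103  80  92]; 175 [110 105  71 100]; 176 [107 107  58 103]; 177 [105 107  65 105]; 178 [101 109  81 103]; 179 [101 113 105 108]; 180 [102 122 153 130]; 181 [100 146 184 154]; 182 [100 171 190 172]; 183 [102 186 190 184]; 184 [116 189 189 185]; 185 [138 192 188 192]; 186 [166 210 187 220]; 187 [183 228 185 237]; 188 [181 228 185 236]; 189 [187 201 220 202]; 190 [209 204 252 196]; 191 [209 236 251 233]; 192 [197 236 231 233]; 193 [195 204 195 200]; 194 [229 188 187 185]; 195 [251 193 190 189]; 196 [251 192 193 190]; 197 [249 193 193 194]; 198 [247 194 193 194]; 199 [247 194 193 194]; 200 [246 195 192 194]; 201 [248 197 197 193]; 202 [248 213 224 210]; 203 [248 239 244 239]; 204 [248 249 251 249]; 205 [247 249 251 249]; 206 [247 249 250 249]; 207 [247 249 250 249]; 208 [247 248 250 249]; 209 [246 248 250 249]; 210 [247 249 250 249]; 211 [247 249 250 249]; 212 [248 249 250 249]; 213 [249 248 250 249]; 214 [249 248 250 249]; 215 [248 248 251 249]; 216 [248 249 250 249]; 217 [248 249 250 249]; 218 [247 249 250 249]; 219 [240 249 250 249]; 220 [214 248 250 249]; 221 [179 248 250 24
[... 3445 characters left out ...]
nt8(249), np.uint8(249), np.uint8(249), np.uint8(248), np.uint8(248), np.uint8(247), np.uint8(244), np.uint8(237), np.uint8(213), np.uint8(145), np.uint8(99), np.uint8(132), np.uint8(168), np.uint8(174), np.uint8(172), np.uint8(172), np.uint8(173), np.uint8(172)]
193 0.062 0.030528864405016613
203 0.062 0.02513670652010809
193 0.034 0.024171639220398382
181 0.0 0.025325523285354423
188 0.034 0.02731111994860582
164 105; 165 115; 166 145; 167 176; 168 185; 169 189; 170 210; 171 230; 172 230; 173 207; 174 190; 175 190; 176 204; 177 231; 178 249; 179 251; 180 251; 181 251; 234 250; 235 250; 236 250; 237 250; 238 250; 239 249; 240 233; 241 151; 242 93; 243 90; 244 101; 245 111; 246 113; 247 110;
```

Request:
jog_arm(motion=[[0.036,0,0,0,0,0,-1],[0.036,0,0,0,0,0,-1],[0,0,0.02,0,0,0,-1],[0,0,0.015,0,0,0,-1],[0,0,0,0,0,0,-1]])

```text
time_s: 3.25
ee_pos: [0.6163, 0.0605, 0.1161]
eef_rot: [-3.138, 0.002, 1.098]
force: [-0.5, -0.8, -1.3]
grip_width: 0.016
grip_force: 30.0
```

Request:
jog_arm(motion=[[0,0,0.005,0,0,0,-1],[0,0,0.005,0,0,0,-1],[0,0,0.003,0,0,0,-1],[0,0,0,0,0,0,-1]])

```text
time_s: 3.65
ee_pos: [0.6177, 0.061, 0.1054]
eef_rot: [3.141, -0.0, 1.096]
force: [1.1, 1.7, -2.5]
grip_width: 0.0157
grip_force: 30.0
```

Request:
jog_arm(motion=[[0,0,0.005,0,0,0,-1],[0,0,0.005,0,0,0,-1],[0,0,0.003,0,0,0,-1],[0,0,0,0,0,0,-1]])

```text
time_s: 4.05
ee_pos: [0.6175, 0.0613, 0.0918]
eef_rot: [-3.141, -0.0, 1.096]
force: [2.0, 3.2, -4.0]
grip_width: 0.0158
grip_force: 30.0
```

Request:
jog_arm(motion=[[0,0,0,0,0,0.1,-1],[0,0,0.0003,0,0,0.1,-1],[0,0,0.0006,0,0,0.1,-1],[0,0,0.0006,0,0,0.1,-1],[0,0,0.0006,0,0,0.1,-1]], squeeze=45)

```text
time_s: 4.55
ee_pos: [0.6182, 0.0614, 0.0907]
eef_rot: [3.141, -0.002, 0.592]
force: [6.1, 4.4, -1.0]
grip_width: 0.0155
grip_force: 45.0
```

```bash
python3 -c "
from station import ctrl
o=ctrl.get_obs();print(o['ee_pos'],o['eef_rot'],o['force'],o['moment'])"
```

```text
[0.6182341  0.0614254  0.09074425] [ 3.14099727e+00 -1.77205853e-03  5.91959127e-01] [ 6.10040919  4.39475098 -1.03606077] [ 0.86353384 -1.3466413   0.17247189]
```

Request:
jog_arm(motion=[[0,0,0.0006,0,0,0.1,-1],[0,0,0.0006,0,0,0.1,-1],[0,0,0,0,0,0,-1]])

```text
time_s: 4.85
ee_pos: [0.6186, 0.0612, 0.0906]
eef_rot: [3.14, -0.003, 0.394]
force: [1.5, 2.2, 5.5]
grip_width: 0.0161
grip_force: 47.3
```

```bash
python3 -c "
from station import ctrl
o=ctrl.get_obs();print(o['ee_pos'],o['eef_rot'],o['force'],o['moment'])"
```

```text
[0.61861948 0.06123581 0.090575  ] [ 3.14015865e+00 -2.76749211e-03  3.93842068e-01] [1.54158749 2.20067949 5.49895925] [ 0.47723502 -0.37305958  1.01091778]
```

Turning resisted at about 40° with no further sinking, so this is the wrong lid for pot N. Turning it back to the start and lifting off.

Request:
jog_arm(motion=[[0,0,-0.0008,0,0,-0.1,-1],[0,0,-0.0008,0,0,-0.14,-1],[0,0,-0.0008,0,0,-0.14,-1],[0,0,-0.0008,0,0,-0.14,-1],[0,0,-0.0003,0,0,-0.14,-1]])

```text
time_s: 5.35
ee_pos: [0.6177, 0.0609, 0.0928]
eef_rot: [3.141, 0.0, 1.062]
force: [1.5, 0.9, -1.1]
grip_width: 0.0158
grip_force: 44.8
```

Request:
jog_arm(motion=[[0,0,0,0,0,-0.04,-1],[0,0,0,0,0,0,-1],[0,0,-0.004,0,0,0,-1],[0,0,0,0,0,0,-1]])

```text
time_s: 5.75
ee_pos: [0.6178, 0.0609, 0.0972]
eef_rot: [3.141, 0.0, 1.095]
force: [0.7, 0.6, -1.2]
grip_width: 0.0159
grip_force: 44.8
```

Request:
jog_arm(motion=[[0,0,-0.025,0,0,0,-1],[0,0,-0.033,0,0,0,-1],[0,0,0,0,0,0,-1],[0.022,-0.033,0,0,0,0,-1],[0.027,-0.04,0,0,0,0,-1]])

```text
time_s: 6.25
ee_pos: [0.5746, 0.1375, 0.1539]
eef_rot: [-3.141, 0.001, 1.092]
force: [1.5, 1.3, -2.3]
grip_width: 0.0158
grip_force: 44.8
```

Request:
jog_arm(motion=[[0.027,-0.04,0,0,0,0,-1],[0.027,-0.04,0,0,0,0,-1],[0.022,-0.033,0,0,0,0,-1],[0.009,-0.015,0,0,0,-0.075,-1],[0,0,0,0,0,0,-1]])

```text
time_s: 6.75
ee_pos: [0.4988, 0.2738, 0.1541]
eef_rot: [-3.141, 0.001, 1.175]
force: [0.5, -0.3, -2.5]
grip_width: 0.0153
grip_force: 44.8
```

```bash
python3 - <<'E'
from h import *
np.set_printoptions(precision=4,suppress=True)
m=ctrl.camera_model("wrist");o=ctrl.get_obs();print(o["time_s"],o["ee_pos"],o["eef_rot"],o["grip_width"],o["force"])
im=ctrl.camera("wrist")[:,:,::-1];cv2.imwrite("pics/w3.png",im);np.savez("w3",**m)
p=proj("wrist",(.527,.336,.06),m);print(p)
x,y=p.astype(int); x0=max(x-100,0);y0=max(y-90,0);print(x0,y0)
cv2.imwrite("pics/w3c.png",cv2.resize(im[y0:y0+200,x0:x0+200],None,fx=3,fy=3,interpolation=2))
E
```

```text
6.75 [0.4988 0.2738 0.1541] [-3.141   0.0006  1.1749] 0.015344445564599449 [ 0.4945 -0.3352 -2.5171]
[323.2964 121.4282]
223 31
```

View pics/w3c.png

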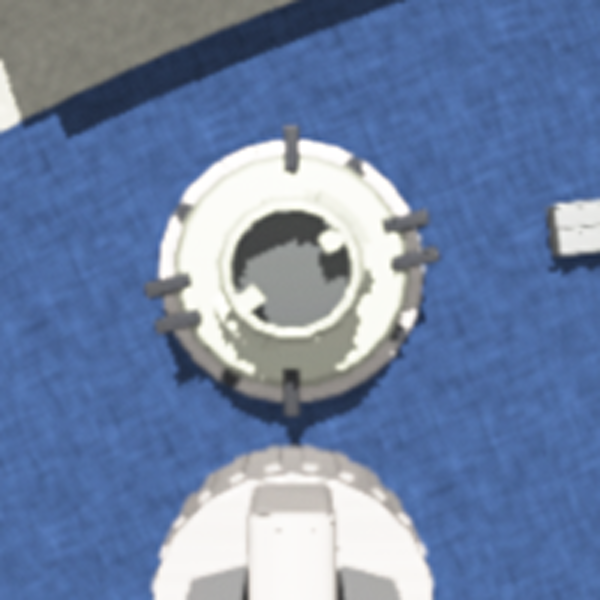

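The rim centre is at crop (292,268.5). The single ribs are vertical at x=291, in line with the bar, and the grip hasn't changed from before.

```bash
python3 - <<'E'
from h import *
np.set_printoptions(precision=4,suppress=True)
m=dict(np.load("w3.npz"));o=ctrl.get_obs();t=o["ee_pos"];y=o["eef_rot"][2]
f=lambda p:(p[0]/3+223,p[1]/3+31)
X=np.array([np.cos(y),np.sin(y)]);Y=np.array([np.sin(y),-np.cos(y)])
w=onz("wrist",f((292,268.5)),.076,m);d=w[:2]-t[:2];print(w,d@X,d@Y,"go",d@X+.0023,d@Y+.0002)
for a,b in [((291,148),(291,390)),((415,240),(173,303))]:
    P,Q=[onz("wrist",f(p),.047,m) for p in(a,b)];e=P-Q;print((P+Q)/2,np.hypot(*e[:2]),np.degrees(np.arctan2(e[1],e[0]))%180)
print(np.degrees(y))
def mouth(fn,x,y):
    g=cv2.GaussianBlur(cv2.imread(fn,0),(3,3),0)[y-26:y+26,x-26:x+26]
    c=max(cv2.findContours((g<180).astype(np.uint8),0,1)[0],key=cv2.contourArea);r=cv2.minEnclosingCircle(cv2.convexHull(c));return r[0][0]+x-26,r[0][1]+y-26,r[1]
print(mouth("pics/w2.png",320,120),mouth("pics/w3.png",320,120))
E
```

```text
[0.5249 0.3376 0.076 ] 0.06975492775950876 -0.0020935667203915605 go 0.07205492775950875 -0.0018935667203915604
[0.5246 0.3379 0.047 ] 0.07526777264189727 67.35129615552157
[0.5252 0.3372 0.047 ] 0.07709576638449006 172.10169137311078
67.10396942227325
(319.9321231842041, 119.7848949432373, 20.18985939025879) (319.44444465637207, 120.2592601776123, 20.01412010192871)
```

```bash
python3 - <<'E'
from h import *
np.set_printoptions(precision=4,suppress=True)
for fn,t,e in(("w2.npz",[.5847,-.0028,.1534],[-3.1414,.0001,1.0936]),("w3.npz",[.4988,.2738,.1541],[-3.141,.0006,1.1749])):
    m=dict(np.load(fn));R=cv2.Rodrigues(m["rvec"])[0];c=-R.T@m["tvec"].ravel();T=Ro.from_euler("xyz",e).as_matrix()
    print(T.T@(c-t),(Ro.from_matrix(T.T@R.T)).as_rotvec())
o=ctrl.get_obs();print(o["time_s"],o["ee_pos"],o["eef_rot"],o["joint_vel"])
E
```

```text
[ 0.0661 -0.0002 -0.1802] [-0.1809 -0.1834  1.5621]
[ 0.0661 -0.0001 -0.1803] [-0.1808 -0.1833  1.5623]
6.8 [0.4997 0.2725 0.1542] [-3.1413  0.0007  1.1712] [-0.0401  0.0014 -0.0055 -0.0027  0.0014  0.0139]
```

Request:
jog_arm(motion=[[0.036,-0.001,0,0,0,0,-1],[0.036,-0.0006,0,0,0,0,-1],[0,0,0.02,0,0,0,-1],[0,0,0.015,0,0,0,-1],[0,0,0,0,0,0,-1]])

```text
time_s: 7.3
ee_pos: [0.5261, 0.3372, 0.1167]
eef_rot: [-3.139, 0.004, 1.168]
force: [0.0, 0.1, -1.9]
grip_width: 0.0155
grip_force: 44.8
```

Request:
jog_arm(motion=[[0,0,0.005,0,0,0,-1],[0,0,0.005,0,0,0,-1],[0,0,0.003,0,0,0,-1],[0,0,0,0,0,0,-1]])

```text
time_s: 7.7
ee_pos: [0.5268, 0.339, 0.1066]
eef_rot: [3.142, -0.0, 1.171]
force: [0.4, 0.2, -2.6]
grip_width: 0.0158
grip_force: 44.8
```

Request:
jog_arm(motion=[[0,0,0.005,0,0,0,-1],[0,0,0.005,0,0,0,-1],[0,0,0.004,0,0,0,-1],[0,0,0,0,0,0,-1]])

```text
time_s: 8.1
ee_pos: [0.5266, 0.3393, 0.092]
eef_rot: [-3.141, -0.0, 1.171]
force: [1.6, 3.7, -3.8]
grip_width: 0.0155
grip_force: 44.8
```

Request:
jog_arm(motion=[[0,0,0,0,0,0.1,-1],[0,0,0.0003,0,0,0.1,-1],[0,0,0.0006,0,0,0.1,-1],[0,0,0.0006,0,0,0.1,-1],[0,0,0.0006,0,0,0.1,-1]])

```text
time_s: 8.6
ee_pos: [0.5267, 0.3394, 0.0906]
eef_rot: [-3.141, -0.0, 0.667]
force: [0.3, 1.1, -2.5]
grip_width: 0.016
grip_force: 44.8
```

Request:
jog_arm(motion=[[0,0,0.0006,0,0,0.1,-1],[0,0,0.0006,0,0,0.1,-1],[0,0,0,0,0,0,-1]])

```text
time_s: 8.9
ee_pos: [0.5268, 0.339, 0.0894]
eef_rot: [3.141, 0.0, 0.469]
force: [0.9, -0.9, -2.2]
grip_width: 0.0158
grip_force: 44.8
```

Free past 40° and sinking, so this lid fits pot F. Turning it home.

Request:
jog_arm(motion=[[0,0,0.0006,0,0,0.1,-1],[0,0,0.0006,0,0,0.1,-1],[0,0,0.0006,0,0,0.1,-1],[0,0,0.0006,0,0,0.1,-1],[0,0,0.0006,0,0,0.1,-1]])

```text
time_s: 9.4
ee_pos: [0.527, 0.3391, 0.0865]
eef_rot: [-3.141, -0.001, -0.03]
force: [0.8, -0.1, -2.7]
grip_width: 0.0159
grip_force: 44.8
```

Request:
jog_arm(motion=[[0,0,0.0004,0,0,0.06,-1],[0,0,0,0,0,0.05,-1],[0,0,0,0,0,0.02,-1],[0,0,0,0,0,0,-1]])

```text
time_s: 9.8
ee_pos: [0.5269, 0.3385, 0.086]
eef_rot: [3.141, -0.0, -0.157]
force: [2.8, -5.1, -0.0]
grip_width: 0.0157
grip_force: 44.7
```

```bash
python3 -c "
from station import ctrl
o=ctrl.get_obs();print(o['ee_pos'],o['eef_rot'],o['force'],o['moment'])"
```

```text
[0.52692629 0.33849824 0.08604236] [ 3.14064242e+00 -2.89088779e-04 -1.57141959e-01] [ 2.7937109  -5.08932397 -0.02370319] [-1.17249811 -0.21386352  0.14854542]
```

Request:
jog_arm(motion=[[0,0,0,0,0,0.04,-1],[0,0,0,0,0,0.03,-1],[0,0,0,0,0,0,-1]])

```text
time_s: 10.1
ee_pos: [0.5268, 0.3384, 0.086]
eef_rot: [3.14, -0.0, -0.227]
force: [1.3, -5.8, 1.2]
grip_width: 0.0161
grip_force: 45.3
```

```bash
python3 -c "
from station import ctrl
o=ctrl.get_obs();print(o['ee_pos'],o['eef_rot'],o['force'],o['moment'])"
```

```text
[0.52684781 0.33841134 0.08604597] [ 3.14028447e+00 -3.08681985e-04 -2.26901683e-01] [ 1.32751087 -5.78678652  1.20576576] [-1.27960862 -0.10733151  0.5653326 ]
```

Stop reached: height is 46.5 mm and the torque is rising. Releasing, rising and heading for the other lid.

Request:
jog_arm(motion=[[0,0,0,0,0,-0.05,-0.8],[0,0,0,0,0,0,-0.3],[0,0,0,0,0,0,0],[0,0,-0.01,0,0,0,0],[0,0,-0.02,0,0,0,0]])

```text
time_s: 10.6
ee_pos: [0.5261, 0.339, 0.1156]
eef_rot: [3.14, 0.002, -0.179]
force: [-0.1, 0.9, -1.2]
grip_width: 0.0438
grip_force: 0.0
```

Request:
jog_arm(motion=[[0,0,-0.03,0,0,0,0],[0,0,-0.035,0,0,0,0],[0,0,-0.03,0,0,0,0],[0,0,-0.015,0,0,0,0],[0,0,0,0,0,0,0]])

```text
time_s: 11.1
ee_pos: [0.5273, 0.3396, 0.2292]
eef_rot: [-3.138, -0.004, -0.179]
force: [-0.3, -1.1, 0.2]
grip_width: 0.0469
grip_force: 0.0
```

```bash
python3 - <<'E'
from h import *
np.set_printoptions(precision=4,suppress=True)
im=ctrl.camera("wrist");cv2.imwrite("pics/w4.png",im[:,:,::-1]);m=ctrl.camera_model("wrist");o=ctrl.get_obs();print(o["ee_pos"],o["eef_rot"],o["grip_width"])
h=cv2.cvtColor(im,cv2.COLOR_RGB2HSV)
# lid top now at z=.046+.034, bar top .108
p=proj("wrist",(.5263,.338,.108),m);print("expected bar top centre",p)
x,y=p.astype(int)
g=cv2.cvtColor(im,cv2.COLOR_RGB2GRAY)
for r in range(y-45,y+50,6): print(r,g[r,x-45:x+46:5])
E
```

```text
[0.5268 0.3393 0.227 ] [-3.1402 -0.0014 -0.1791] 0.04701408863489731
expected bar top centre [321.8512 191.2076]
146 [107 100 112 112 111 108 222 254 113 154 115 155 149  80 115 106 107 105
 109]
152 [104 109 109 114 125 251 250 200 110 234 111 167 135 174  96  68 106 104
 109]
158 [ 98 109 111 117 250 185 248 252 242 229 229 180 242 174 145 138  97 112
 107]
164 [110 112 112 251 249 252 202 247 146 151 145 218 127 149 138 149  60  50
  78]
170 [106 106 103  78 249 210 252 252 254 254 252 146 148 189 148 132 135  53
  50]
176 [112 112 104 175 132 252 252 252 248 253 251 149 152 236 243 137 141  57
  55]
182 [109 112 109 250 251 251 252 252 254 253 251 150 151 226 251 140 122  52
  50]
188 [110 119 115 253 253 252 252 252 253 253 251 152 146 162 249  72  48  52
  50]
194 [107 107 109 126 251 252 252 252 251 253 251 152 149 229 250 141  50  52
  59]
200 [111 113 107 104 143 251 251 251 252 253 250 149 144 161 237  47  55  49
  55]
206 [112 114 104 108 112 164 250 250 252 252 250 168 148 187 101 110 117 106
 102]
212 [102 106 111 109 115 110 111 223 251 252 250 186 109 106 108 109 106 110
 106]
218 [116 103 109 107 111 107 110 108 210 252 250 196 112 107 111 111 104  99
 107]
224 [108  36 112 104 109 102 104 109 107 103 106 107 106 109 109 111 109  23
 109]
230 [ 57  26 105 108 105 104 110 105 105 107 111 105 111 105 103 113 114  16
 101]
236 [ 17  27 109 106 111 106 110 111 108 109 105 110 109 105 108 113 108  18
  32]
```

Request:
jog_arm(motion=[[0.0082,0.045,0,0,0,0,0],[0.0082,0.045,0,0,0,0,0],[0.0082,0.045,0,0,0,0,0],[0.0082,0.045,0,0,0,0,0],[0.0082,0.045,0,0,0,0,0]])

```text
time_s: 11.65
ee_pos: [0.5261, 0.1087, 0.2247]
eef_rot: [3.141, 0.002, -0.179]
force: [0.9, 0.3, 0.9]
grip_width: 0.0465
grip_force: 0.0
```

Request:
jog_arm(motion=[[0.0082,0.045,0,0,0,0,0],[0.0082,0.045,0,0,0,0,0],[0.0082,0.045,0,0,0,0,0],[0.0082,0.045,0,0,0,0,0],[0.0082,0.045,0,0,0,0,0]])

```text
time_s: 12.15
ee_pos: [0.5265, -0.12, 0.2248]
eef_rot: [-3.141, 0.002, -0.179]
force: [0.0, 0.2, -0.6]
grip_width: 0.047
grip_force: 0.0
```

Request:
jog_arm(motion=[[0.0082,0.045,0,0,0,0,0],[0.0082,0.045,0,0,0,0,0],[0.0082,0.045,0,0,0,0,0],[0.0082,0.045,0,0,0,0,0],[0.0082,0.043,0,0,0,0,0]])

```text
time_s: 12.65
ee_pos: [0.5271, -0.3468, 0.2245]
eef_rot: [-3.141, 0.002, -0.179]
force: [0.0, 0.4, -1.1]
grip_width: 0.0472
grip_force: 0.0
```

Request:
jog_arm(motion=[[0,0,0,0,0,-0.144,0],[0,0,0,0,0,-0.144,0],[0,0,0,0,0,-0.144,0],[0,0,0,0,0,-0.144,0],[0,0,0,0,0,-0.144,0]])

```text
time_s: 13.15
ee_pos: [0.5275, -0.3448, 0.2244]
eef_rot: [-3.14, 0.001, 0.547]
force: [-1.2, 0.6, -1.2]
grip_width: 0.0472
grip_force: 0.0
```

Request:
jog_arm(motion=[[0,0,0,0,0,-0.144,0],[0,0,0,0,0,-0.144,0],[0,0,0,0,0,-0.144,0],[0,0,0,0,0,-0.144,0],[0,0,0,0,0,-0.144,0]])

```text
time_s: 13.65
ee_pos: [0.5275, -0.3447, 0.2244]
eef_rot: [-3.14, -0.001, 1.267]
force: [-0.4, -0.3, -0.4]
grip_width: 0.0468
grip_force: 0.0
```

Request:
jog_arm(motion=[[0,0,0,0,0,-0.144,0],[0,0,0,0,0,-0.144,0],[0,0,0,0,0,-0.144,0],[0,0,0,0,0,-0.144,0],[0,0,0,0,0,-0.144,0]])

```text
time_s: 14.15
ee_pos: [0.5275, -0.3448, 0.2244]
eef_rot: [-3.141, -0.002, 1.987]
force: [0.6, -0.2, -0.2]
grip_width: 0.0467
grip_force: 0.0
```

Request:
jog_arm(motion=[[0,0,0.02,0,0,-0.144,0],[0,0,0.03,0,0,-0.144,0],[0,0,0.035,0,0,0,0],[0,0,0,0,0,0,0],[0,0,0,0,0,0,0]])

```text
time_s: 14.65
ee_pos: [0.5277, -0.3449, 0.141]
eef_rot: [-3.141, -0.001, 2.268]
force: [-0.1, 0.1, 0.4]
grip_width: 0.0466
grip_force: 0.0
```

```bash
python3 - <<'E'
from h import *
np.set_printoptions(precision=4,suppress=True)
m=ctrl.camera_model("wrist");o=ctrl.get_obs();print(o["time_s"],o["ee_pos"],o["eef_rot"],o["grip_width"],o["qpos"])
im=ctrl.camera("wrist")[:,:,::-1];cv2.imwrite("pics/w5.png",im);np.savez("w5",**m)
x,y=proj("wrist",o["ee_pos"]*[1,1,0]+[0,0,.062],m).astype(int);print(x,y)
g=cv2.cvtColor(im,6); cv2.imwrite("pics/w5c.png",cv2.resize(im[y-110:y+90,x-100:x+100],None,fx=3,fy=3,interpolation=2)); print("off",x-100,y-110)
w=((im.max(2).astype(int)-im.min(2)<25)&(g>225)).astype(np.uint8);w[260:]=0
n,l,s,c=cv2.connectedComponentsWithStats(w)
for i in range(1,n):
    if s[i,4]>300: print(s[i],c[i])
E
```

```text
14.65 [ 0.5277 -0.3449  0.141 ] [-3.1413 -0.0013  2.2682] 0.04662929754598034 [-0.6371  0.5336  1.3457  0.0001  1.2636 -1.3345]
320 202
off 220 92
[    0     0   125   260 15426] [ 37.3595 159.772 ]
[ 125    0   67   64 1810] [154.6829  25.1094]
[ 225   30   46   45 1572] [246.9656  51.9587]
[609  85  31  46 647] [626.102  108.2334]
[ 314  166   40   68 1781] [332.333 195.242]
[292 169  17  44 379] [298.3694 191.8259]
[184 175  46  46 555] [209.4811 203.5856]
```

View pics/w5c.png

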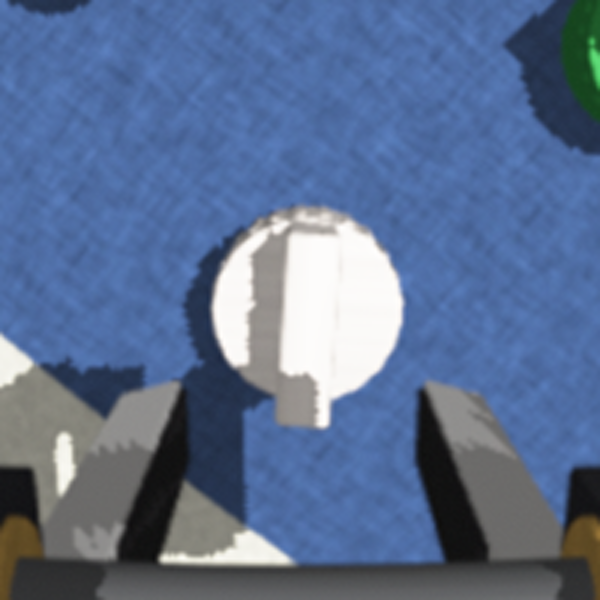

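The lid's bar top has crop corners (287,235),(337,235),(330,428),(275,428), slightly rotated from the tool axis.

```bash
python3 - <<'E'
from h import *
np.set_printoptions(precision=4,suppress=True)
m=dict(np.load("w5.npz"));t=np.array([.5277,-.3449]);y=2.2682
X=np.array([np.cos(y),np.sin(y)]);Y=np.array([np.sin(y),-np.cos(y)])
f=lambda p:(p[0]/3+220,p[1]/3+92)
A,B=[onz("wrist",f(p),.062,m)[:2] for p in((312,235),(302.5,428))];d=A-B;c=(A+B)/2-t
print((A+B)/2,np.hypot(*d),np.degrees(np.arctan2(d[1],d[0])),np.degrees(y),c@X,c@Y,ctrl.get_obs()["ee_pos"])
E
```

```text
[ 0.5296 -0.3448] 0.057689599138462715 127.36572775215014 129.95828709157334 -0.0011488312200285617 0.0015068817431504917 [ 0.5282 -0.3453  0.1422]
```

Request:
jog_arm(motion=[[0.001,0.0015,0,0,0,0.045,-0.1],[0,0,0.03,0,0,0,-0.1],[0,0,0.035,0,0,0,-0.1],[0,0,0.027,0,0,0,-0.1],[0,0,0.011,0,0,0,-0.1]], squeeze=45)

```text
time_s: 15.2
ee_pos: [0.5282, -0.3432, 0.0372]
eef_rot: [-3.141, -0.001, 2.223]
force: [-0.0, -0.0, -1.1]
grip_width: 0.0424
grip_force: 0.0
```

Request:
jog_arm(motion=[[0,0,0,0,0,0,-0.4],[0,0,0,0,0,0,-1],[0,0,0,0,0,0,-1],[0,0,0,0,0,0,-1],[0,0,0,0,0,0,-1]])

```text
time_s: 15.7
ee_pos: [0.5289, -0.3438, 0.0395]
eef_rot: [3.141, 0.002, 2.224]
force: [-1.4, 0.6, 7.0]
grip_width: 0.0161
grip_force: 44.9
```

```bash
python3 -c "
from station import ctrl
o=ctrl.get_obs();print(o['ee_pos'],o['eef_rot'],o['force'],o['qpos'])"
```

```text
[ 0.52892279 -0.34380018  0.03953174] [3.14095005e+00 2.23014258e-03 2.22371639e+00] [-1.35451201  0.61508067  6.96788718] [-6.34423375e-01  6.46425086e-01  1.42226150e+00 -7.68683583e-06
  1.07058520e+00 -1.28734048e+00]
```

Request:
jog_arm(motion=[[0,0,-0.02,0,0,0,-1],[0,0,-0.035,0,0,0,-1],[0,0,-0.04,0,0,0,-1],[0,0,-0.023,0,0,0.14,-1],[0,0,0,0,0,0.14,-1]])

```text
time_s: 16.2
ee_pos: [0.5294, -0.3442, 0.1606]
eef_rot: [3.138, 0.005, 1.938]
force: [-0.0, -0.3, -1.7]
grip_width: 0.0158
grip_force: 44.9
```

Request:
jog_arm(motion=[[0,0,0,0,0,0.141,-1],[0,0,0,0,0,0.141,-1],[0,0,0,0,0,0.141,-1],[0,0,0,0,0,0.141,-1],[0,0,0,0,0,0.141,-1]])

```text
time_s: 16.7
ee_pos: [0.5283, -0.3433, 0.1563]
eef_rot: [3.141, 0.0, 1.233]
force: [-0.1, 0.3, -1.6]
grip_width: 0.0155
grip_force: 44.9
```

Request:
jog_arm(motion=[[0,0,0,0,0,0.143,-1],[0.03,-0.008,0,0,0,0,-1],[0.04,-0.0106,0,0,0,0,-1],[0.04,-0.0106,0,0,0,0,-1],[0.04,-0.0106,0,0,0,0,-1]])

```text
time_s: 17.2
ee_pos: [0.5615, -0.1903, 0.1563]
eef_rot: [3.141, -0.0, 1.095]
force: [0.5, 0.2, -1.8]
grip_width: 0.0154
grip_force: 44.9
```

Request:
jog_arm(motion=[[0.04,-0.0106,0,0,0,0,-1],[0.04,-0.0106,0,0,0,0,-1],[0.04,-0.0106,0,0,0,0,-1],[0.03,-0.0106,0,0,0,0,-1],[0.03,-0.007,0,0,0,0,-1]])

```text
time_s: 17.7
ee_pos: [0.5998, -0.0073, 0.1564]
eef_rot: [3.141, -0.0, 1.096]
force: [-0.4, -0.6, -1.8]
grip_width: 0.0157
grip_force: 44.9
```

Request:
jog_arm(motion=[[0,0,0,0,0,0,-1],[0,0,0,0,0,0,-1],[0,0,0,0,0,0,-1]])

```text
time_s: 18.0
ee_pos: [0.5998, -0.0099, 0.1561]
eef_rot: [3.142, 0.0, 1.095]
force: [0.5, -0.6, -1.6]
grip_width: 0.0155
grip_force: 44.9
```

```bash
python3 - <<'E'
from h import *
np.set_printoptions(precision=4,suppress=True)
m=ctrl.camera_model("wrist");o=ctrl.get_obs();t=o["ee_pos"];y=o["eef_rot"][2];print(t,o["eef_rot"],o["force"])
im=ctrl.camera("wrist")[:,:,::-1];cv2.imwrite("pics/w6.png",im);g=cv2.cvtColor(im,6)
print([ (r,int(g[r,320])) for r in range(192,212)])
b=g[215].astype(int);print(list(b[298:344]))
X=np.array([np.cos(y),np.sin(y)]);Y=np.array([np.sin(y),-np.cos(y)]);d=np.array([.6176,.0605])-t[:2];print("to go",d@X,d@Y)
E
```

```text
[ 0.5998 -0.0099  0.1561] [3.1415 0.0001 1.095 ] [ 0.5407 -0.5634 -1.5738]
[(192, 193), (193, 195), (194, 194), (195, 194), (196, 194), (197, 198), (198, 224), (199, 244), (200, 250), (201, 251), (202, 251), (203, 251), (204, 251), (205, 251), (206, 251), (207, 251), (208, 251), (209, 251), (210, 251), (211, 251)]
[np.int64(248), np.int64(248), np.int64(248), np.int64(248), np.int64(248), np.int64(248), np.int64(246), np.int64(235), np.int64(227), np.int64(234), np.int64(243), np.int64(246), np.int64(248), np.int64(248), np.int64(248), np.int64(249), np.int64(249), np.int64(249), np.int64(249), np.int64(249), np.int64(250), np.int64(250), np.int64(251), np.int64(251), np.int64(251), np.int64(251), np.int64(250), np.int64(251), np.int64(250), np.int64(250), np.int64(250), np.int64(249), np.int64(249), np.int64(249), np.int64(247), np.int64(242), np.int64(232), np.int64(215), np.int64(232), np.int64(247), np.int64(248), np.int64(248), np.int64(248), np.int64(248), np.int64(248), np.int64(248)]
to go 0.07078350227377371 -0.016410987037757764
```

Request:
jog_arm(motion=[[0.035,-0.0082,0,0,0,0,-1],[0.0342,-0.0082,0,0,0,0,-1],[0,0,0.02,0,0,0,-1],[0,0,0.015,0,0,0,-1],[0,0,0,0,0,0,-1]])

```text
time_s: 18.55
ee_pos: [0.6158, 0.0589, 0.1185]
eef_rot: [-3.138, 0.002, 1.095]
force: [-0.2, -0.1, -2.1]
grip_width: 0.0157
grip_force: 44.9
```

Request:
jog_arm(motion=[[0,0,0.005,0,0,0,-1],[0,0,0.005,0,0,0,-1],[0,0,0.005,0,0,0,-1],[0,0,0,0,0,0,-1]])

```text
time_s: 18.95
ee_pos: [0.6167, 0.0597, 0.1054]
eef_rot: [-3.141, 0.0, 1.095]
force: [0.8, 0.4, -2.0]
grip_width: 0.0157
grip_force: 44.9
```

Request:
jog_arm(motion=[[0,0,0.005,0,0,0,-1],[0,0,0.005,0,0,0,-1],[0,0,0.003,0,0,0,-1],[0,0,0,0,0,0,-1]])

```text
time_s: 19.35
ee_pos: [0.6167, 0.06, 0.0923]
eef_rot: [-3.141, 0.0, 1.096]
force: [-0.8, 0.3, -1.7]
grip_width: 0.0153
grip_force: 44.9
```

Request:
jog_arm(motion=[[0,0,0,0,0,0.1,-1],[0,0,0.0003,0,0,0.1,-1],[0,0,0.0006,0,0,0.1,-1],[0,0,0.0006,0,0,0.1,-1],[0,0,0.0006,0,0,0.1,-1]])

```text
time_s: 19.85
ee_pos: [0.6169, 0.06, 0.0907]
eef_rot: [-3.141, 0.0, 0.592]
force: [0.8, 0.2, -4.4]
grip_width: 0.0157
grip_force: 44.9
```

Request:
jog_arm(motion=[[0,0,0.0006,0,0,0.1,-1],[0,0,0.0006,0,0,0.1,-1],[0,0,0,0,0,0,-1]])

```text
time_s: 20.15
ee_pos: [0.6169, 0.0599, 0.0895]
eef_rot: [-3.141, 0.0, 0.394]
force: [-1.4, 0.7, -3.6]
grip_width: 0.0156
grip_force: 44.9
```

Request:
jog_arm(motion=[[0,0,0.0006,0,0,0.1,-1],[0,0,0.0006,0,0,0.1,-1],[0,0,0.0006,0,0,0.1,-1],[0,0,0.0006,0,0,0.1,-1],[0,0,0.0006,0,0,0.1,-1]])

```text
time_s: 20.65
ee_pos: [0.617, 0.0599, 0.0867]
eef_rot: [3.141, -0.0, -0.105]
force: [0.3, -0.8, -2.5]
grip_width: 0.0156
grip_force: 44.9
```

Request:
jog_arm(motion=[[0,0,0.0005,0,0,0.06,-1],[0,0,0,0,0,0.05,-1],[0,0,0,0,0,0.04,-1],[0,0,0,0,0,0.04,-1],[0,0,0,0,0,0,-1]])

```text
time_s: 21.15
ee_pos: [0.6169, 0.0596, 0.0863]
eef_rot: [3.141, -0.0, -0.291]
force: [-1.0, -3.3, -1.6]
grip_width: 0.0157
grip_force: 45.7
```

```bash
python3 -c "
from station import ctrl
o=ctrl.get_obs();print(o['ee_pos'],o['eef_rot'],o['force'],o['moment'],o['qpos'][5])"
```

```text
[0.61694147 0.05962619 0.08628704] [ 3.14074787e+00 -1.65607093e-04 -2.91173873e-01] [-1.02487014 -3.25660751 -1.6165864 ] [-0.65568027  0.33879108  0.74020217] 1.8999945077357543
```

Request:
jog_arm(motion=[[0,0,0,0,0,-0.05,-0.8],[0,0,0,0,0,0,-0.3],[0,0,0,0,0,0,0],[0,0,-0.01,0,0,0,0],[0,0,-0.02,0,0,0,0]])

```text
time_s: 21.65
ee_pos: [0.6164, 0.06, 0.1159]
eef_rot: [3.141, 0.002, -0.244]
force: [-0.6, 0.4, 0.7]
grip_width: 0.0442
grip_force: 0.0
```

Request:
jog_arm(motion=[[0,0,-0.03,0,0,0,0],[0,0,-0.035,0,0,0,0],[0,0,-0.03,0,0,0,0],[0,0,-0.015,0,0,0,0],[0,0,0,0,0,0,0]])

```text
time_s: 22.15
ee_pos: [0.6178, 0.0601, 0.2295]
eef_rot: [-3.14, -0.005, -0.244]
force: [0.1, -0.3, -0.1]
grip_width: 0.0472
grip_force: 0.0
```

Request:
jog_arm(motion=[[0,0.04,0,0,0,0,0],[0,0.04,0,0,0,0,0],[0,0.04,0,0,0,0,0],[0,0.04,0,0,0,0,0],[0,0,0,0,0,0,0]])

```text
time_s: 22.65
ee_pos: [0.577, -0.099, 0.2253]
eef_rot: [3.141, 0.001, -0.248]
force: [0.2, 1.6, -0.3]
grip_width: 0.0468
grip_force: 0.0
```

```bash
python3 - <<'E'
from h import *
np.set_printoptions(precision=3,suppress=True)
print(ctrl.get_obs()["ee_pos"])
im={n:ctrl.camera(n) for n in("scene","side")}
for n in im: cv2.imwrite(f"pics/{n}9.png",im[n][:,:,::-1])
# bar tops: bright pixels near the expected bar-top place; direction and centre by minAreaRect on back-projected points
g=cv2.cvtColor(im["scene"],cv2.COLOR_RGB2GRAY)
for k,c,ex in(("N",(.616,.060),167.8),("F",(.526,.338),172.1)):
    R=[]
    for z in(.108,):
        a=np.radians(ex);X=np.array([np.cos(a),np.sin(a)]);Y=np.array([-X[1],X[0]])
        for s in(-.034,-.026,-.018,0,.018,.026,.034):
            R.append([int(g[tuple(proj("scene",[*(np.array(c)+s*X+v*Y),z]).round().astype(int)[::-1])]) for v in np.arange(-.016,.017,.004)])
    print(k);print(np.array(R))
# bystanders moved?
d=cv2.absdiff(cv2.imread("pics/side0.png"),cv2.imread("pics/side9.png")).max(2)
for nm,(x,y) in dict(bottle=(276,190),spool=(407,230),pliers=(340,168),board=(325,290),brush=(222,207),jar=(323,322)).items(): print(nm,np.median(d[y-10:y+10,x-10:x+10]))
E
```

```text
[ 0.577 -0.099  0.225]
N
[[197 147 163 161 122 101  59  55  67]
 [189 192 244 244 246 243 106 110  58]
 [206 194 206 245 247 246 213 241 155]
 [205 190 220 245 246 244 196 243 230]
 [203 186 219 245 246 238 201 106 114]
 [105 158 178 243 239 243 130 106 105]
 [106 107 108 105 105 104 105 105 101]]
F
[[192 240 185 136 133 153 179 132 112]
 [241 238 221 230 244 203 132 133 136]
 [244 243 235 247 247 239 137 135 135]
 [243 244 228 247 247 241 134 138 138]
 [112 130 238 246 246 243 150 106 105]
 [111 105 234 245 246 241 177 107 112]
 [109 102 111 111 109 104 110 108 111]]
bottle 3.0
spool 3.0
pliers 4.0
board 42.0
brush 2.0
jar 6.0
```

Both bars sit at the home height, lined up with the paired ribs and let go. The bystanders look unmoved: only the board's patch differs, which I put down to the arm's shadow. Handing in.

```bash
python3 -c "
from station import ctrl
print(ctrl.hand_in())"
```

```text
the job is handed in; nothing more can be done
None
```

Both pots are closed, each with the lid that fits its thread (found by trial), turned home to its stop and let go, and the job is handed in; the hand-in returned no verdict.

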